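Shut and pin the locker's guard door for the road

TASK

Make the washroom ledge ready for the road: slide the toiletry locker's guard door fully shut along its rail, then take the R-clip out of the ceramic stand and push its straight leg down through the cross-hole in the rail until the bent leg has snapped over the rail and the clip sits fully home and upright, so that the door cannot slide open. Let go of the clip there, and leave the other things on the ledge standing where they are.

Things in the scene. Friction and masses are not known exactly. Their poses are not given: they have to be found in the camera images.
- locker: White toiletry locker fixed on the ledge, 380 wide (y), 130 deep (x), 142 high, front to the robot. Origin: centre of its underside; x to its back, y along the rail, z up. A chrome rail 28 in diameter runs along y before and above it: axis at x = -87, 195 above the ledge, end brackets at y = +-185 (to 214 high). The front is closed left of the middle (+y), an open bay right of it. All in mm.
- door (a joint): Guard door along the rail, m: 0 = fully shut at its stop at the locker's -y end, over the bay; opens to 0.17 along +y; starts open. Clear framed panel 165 mm wide, 12 to 138 mm above the ledge, hung on two steel sleeves (38 mm diameter, 40 mm long, 125 mm apart) round the rail. 0.7 kg, 1.5 N of friction, stays put. A clip put in while it is open blocks it.
- handle_top (a point): Centre of the top end of the door's pull handle: an upright steel bar, 14 mm in diameter, 115 mm long, its top 190 mm above the ledge. The bar stands free in front of the middle of the door, its axis 55 mm in front of the rail's axis; its upper 57 mm is clear of the stays that hold it. Moves with the door; axes as the locker's.
- cross_hole (a point): Centre of the cross-hole in the rail, on the rail's axis 195 mm above the ledge; axes as the locker's (y along the rail). The hole runs vertically through the rail, 10.5 mm wide; its upper mouth is 14 mm above this point. With the door fully shut it lies 10 mm left (+y) of the nearer sleeve's end face. Sleeve tops: 214 mm above the ledge; locker top: 53 mm below this point.
- clip: Loose R-clip of 7 mm steel wire, 117 mm long, about 0.11 kg, starting upright in the stand's slot, coil up, legs down. Origin: the point of the straight leg's axis that comes to the cross-hole's centre when fully home; z up along the straight leg, x from straight to bent leg, y across its flat. In the rail its y lies along the rail, either way round: the bent leg passes before or behind the rail.
- clip_ring (a point): Centre of the clip's coil (two turns side by side, 37 mm outer diameter, 14 mm thick along the clip's y), 60 mm above the clip's origin and 15 mm to its +x side. The place to grip: the two flat sides of the coil, 14 mm apart along the clip's y. Axes as the clip's.
- clip_tip (a point): Lower end of the straight leg (tapered to 5 mm), 39 mm below the clip's origin; axes as the clip's. Pushing in takes about 10 to 20 N while the bent leg rides over the rail, from the origin being some 28 mm above the hole's centre; it eases from 16 mm on. Fully home, a shoulder of the bent leg rests on the rail and the origin is within about 3 mm of the hole's centre.
- clip_leg (a joint): Angle in rad by which the clip's springy bent leg is spread away from the straight leg: 0 = relaxed, about 0.11 as it rides over the widest part of the rail, near 0.02 when snapped home; the spring is 2.6 N m/rad, pivoting at the coil.
- stand: The white ceramic stand in which the clip waits, a block 110 x 55 x 62 mm (x, y, z), fixed on the ledge, with a slot and two small round holes in its top. Origin: centre of its underside. The clip stands with 48 mm of its legs in the slot, its x along the stand's x; lift it straight up by more than 50 mm to free it.
- slot (a point): Centre of the mouth of the stand's slot, 62 mm above the ledge; the slot is 33 mm long (x), 9 mm wide (y) and 48 mm deep. Axes as the stand's.
- trimmer: Bystander: silver trimmer upright in its white plastic dock, 75 x 85 mm and 168 mm high. Origin: centre of its underside.
- guard_comb: Bystander: blue guard comb lying on the ledge, 62 x 48 x 20 mm. Origin: on its underside.
- soap_pump: Bystander: white soap dispenser with a steel pump, 68 mm in diameter, 171 mm high. Origin: centre of its underside.
- cotton_jar: Bystander: glass jar with a steel lid, 84 mm in diameter, 95 mm high. Origin: centre of its underside.
- tumbler: Bystander: white tumbler with a toothbrush in it, 72 mm in diameter, 95 mm high (brush to 175 mm). Origin: centre of its underside.
- soap_dish: Bystander: soap dish with a bar of soap, 85 x 120 x 28 mm. Origin: centre of its underside.
Mind the look-alikes: they are no part of the job. There is more than one size of the clip; the job needs the smallest. What is shaped like the stand but pink or turquoise is not meant.

How it is judged:
By the outcome, as a careful person would: the job done as asked, in the order asked, and still so for the second after the job is handed in, with the robot touching nothing.
It also fails if it takes over 56 s, if anything falls off the work surface, if the arm or the gripper's body presses on something with over 40 N, if the wrist force passes 120 N, or if a joint passes its speed limit or range.

ROBOT

A 6-joint arm with a two-finger parallel gripper is mounted at the origin on the work surface. World frame = base frame: x ahead of the robot, y to its left, z up, the work surface at z = 0. Lengths are in m, angles in rad, forces in N, time in s.
With the tool pointing down it reaches from about 0.25 to 0.725 m from the base axis. Payload 4 kg.
Tool frame: the origin (TCP) lies at the very end of the fingers, on their centre line; the grasp point (between the pads) lies 19 mm behind it; z points along the fingers, y is the direction in which the jaws open and shut (so a half turn about z gives the same grasp; the last joint's range is limited). The gripper opens to 85 mm and grips with 20 to 120 N. Pads are 22 mm wide; open, the fingers measure 114 mm over their backs; the gripper's body (76 mm by 85 mm) begins 54 mm behind the grasp point. The pads swing forward as they close: fully open they stand 13 mm farther back than shut.
Start: joints at [-1.126, 0.241, 0.005, 1.335, 0, 1.571], TCP at [0.215, -0.451, 0.231] pointing down, gripper open.
Joint ranges: [-2.72, 2.72], [-1.05, 1.87], [-1.09, 1.28], [-1.99, 2.15], [-1.42, 1.44], [-3.14, 3.14]. Speed limits (rad/s): [2.79, 2.79, 3.14, 3.14, 3.14, 3.14].

INTERFACE

Orientations are given as a unit quaternion [x, y, z, w].
In Python, from workcell import bot, camera gives the robot as it stands. The module is installed in compiled form; this text tells all that it offers.
- The arm moves only by the tool send_rows, never from a script. Its argument "deltas" is a list of rows, each an object with "grip": the opening, from 0 (shut) to 1 (fully open); "translation": the shift along the tool's x, y, z in m, a list of three; "twist": the turn, a rotation vector about the tool's x, y, z in degrees, a list of three. A call has 1 to 5 rows; each row is the pose to reach, as a shift and turn from the pose measured when the call began, along the tool's axes at that moment; what a row does not reach only later rows make up. A row lasts 1/8 s, in which the tool goes at most 62.5 mm and 10.7 degrees, less where a joint would pass 70% of its speed; a pose out of reach is approached as far as the arm can. A call with a gripper value outside its range is refused whole. The fingers move at their own pace and stop on an object; the grip force is fixed at half the most. Time passes only in rows, so rows that repeat a pose let the fingers close. It gives the time, the measured TCP pose, the force and the opening at its end, in the units of the state.
- bot.get_obs(): the state, without advancing time (a new reading comes with each control period).
- camera(name): name is "scene" or "side" or "wrist"; returns a dict with "color" (400x640x3 uint8, blue, green, red), "intrinsics" (3x3 intrinsics, pixels), "k1" (the pictures are not rectified: a ray, as slopes to the right and down, at radius r is drawn at 1 + k1 r^2 times it, then the intrinsics apply), "xyz" and "rotation" of the camera in the world. Camera axes: x right, y down, z forward; pixel columns grow to the right and rows downward; lengths in m; the calibration is good to about 2 mm. A picture is of the moment at which its call begins. There is no depth.
- bot.job_done(): hands the job in, once; it reports no verdict.
The state is a dict: "clock": time; "joint_pos": joint angles; "joint_vel": joint speeds; "tau": joint torques, N m; "eef_pos": TCP position; "tool_rot": TCP orientation; "ft_force": force on the tool from outside, world axes, zero at the start; "ft_torque": the same for the moment, N m; "grip_width": finger opening in m.
Only numpy, scipy, OpenCV 4.12 (cv2) and the standard library are available. Lean on these libraries where they do the work, as an engineer would, in place of code of your own. Each camera call takes 0.05 s, during which the arm holds its last target.

## Working session

There is one attempt and no reset: what is moved stays moved. The work goes in short steps, Python scripts to look and compute and a tool call to move; the robot and the scene stay as the last step left them, time stands still between calls to the robot, and variables do not carry over. Pictures are saved under pics/ and viewed, and the job is handed in when it is done.

Besides the shell and the picture viewer there is one more tool, called after ">>>" in YAML: its name, and indented under it one key for each argument. send_rows: Moves the arm, as the interface text tells. Its arguments: {"type":"object","properties":{"deltas":{"type":"array","items":{"type":"object","properties":{"grip":{"type":"number"},"translation":{"type":"array","items":{"type":"number"}},"twist":{"type":"array","items":{"type":"number"}}}}}},"required":["deltas"]}

```bash
mkdir -p pics; python3 - <<'E'
from workcell import bot,camera
import cv2
for n in("scene","side","wrist"):
    c=camera(n);cv2.imwrite(f"pics/{n}0.png",c["color"]);print(n,c["intrinsics"].tolist(),c["k1"],c["xyz"],c["rotation"])
print(bot.get_obs())
E
```

```text
scene [[472.8197894316792, 0.0, 323.21582180712215], [0.0, 472.8197894316792, 199.64187352178718], [0.0, 0.0, 1.0]] -0.12115720872087793 [1.59625131 0.49555658 0.89401973] [ 0.48998552  0.72602086 -0.39935202 -0.27078749]
side [[445.1367143211459, 0.0, 316.7232250634704], [0.0, 445.1367143211459, 191.1379045970779], [0.0, 0.0, 1.0]] -0.05088261262622256 [-0.22386523  0.95188196  1.07957905] [-0.32350584  0.84559963 -0.4001957   0.14194591]
wrist [[355.9835630752333, 0.0, 323.4596352072046], [0.0, 355.9835630752333, 203.28166399175757], [0.0, 0.0, 1.0]] 0.014427235104797636 [ 0.28669842 -0.41689004  0.37277638] [ 0.83472367 -0.52794347 -0.08459674  0.1317402 ]
{'clock': 0.15, 'joint_pos': array([-1.12597677e+00,  2.41209365e-01,  4.04538346e-03,  1.33522372e+00,
        1.18989802e-05,  1.57076248e+00]), 'joint_vel': array([ 0.00066974, -0.00341962,  0.0044794 ,  0.00054684,  0.00047861,
       -0.00072733]), 'tau': array([ 4.37138078e-04, -3.72635722e+01,  2.52637947e+01,  1.24237913e-02,
        2.16176704e-05, -6.29098533e-07]), 'eef_pos': array([ 0.21494301, -0.45090677,  0.23063721]), 'tool_rot': array([ 9.75364690e-01,  2.20597119e-01, -1.69696926e-04, -7.77402742e-04]), 'ft_force': array([ 0.67715934, -0.13777018, -0.6981394 ]), 'ft_torque': array([0.03846862, 0.04433825, 0.04749343]), 'grip_width': 0.08526864085367496}
```

View pics/scene0.png

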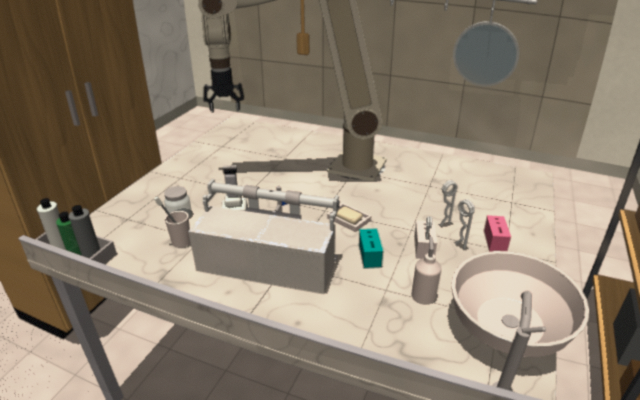

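View pics/side0.png

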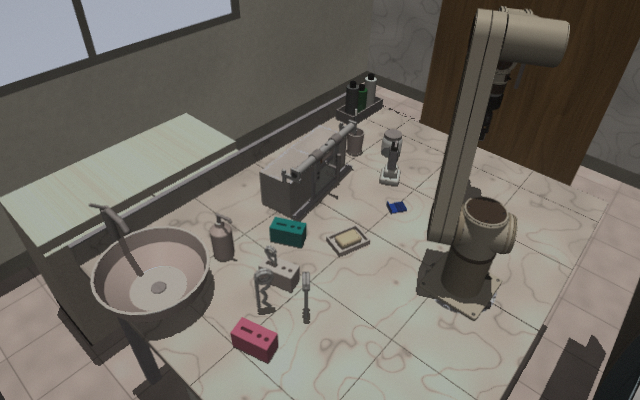

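View pics/wrist0.png

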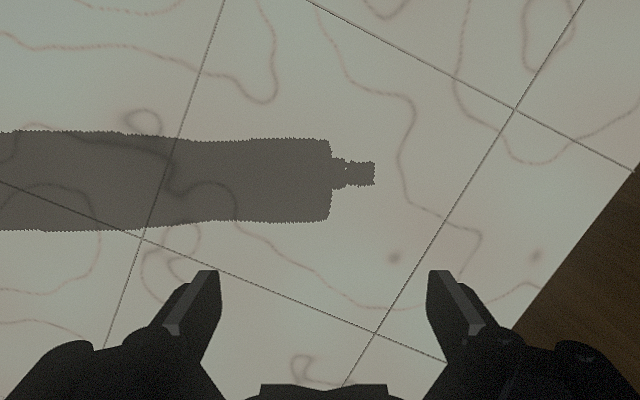

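The scene view shows the locker at about (265,240), with the white stand at (425,240). Two larger clips stand at (449,200) and (466,220). The side view shows the stand at (282,275), the locker at (310,170) and the pump at (222,240). I'll zoom in on these.

```bash
cat > h.py <<'E'
import numpy as np,cv2
from scipy.spatial.transform import Rotation as R
from workcell import bot,camera
def dist(c): return np.array([c["k1"],0,0,0,0.])
def ray(c,uv):
    p=cv2.undistortPoints(np.array([[uv]],float),c["intrinsics"],dist(c))[0,0]
    d=R.from_quat(c["rotation"]).apply([p[0],p[1],1]); return np.array(c["xyz"]),d/np.linalg.norm(d)
def plane(c,uv,z):
    o,d=ray(c,uv); return o+d*(z-o[2])/d[2]
def tri(cs,uvs):
    A=0;b=0;P=[]
    for c,u in zip(cs,uvs):
        o,d=ray(c,u);M=np.eye(3)-np.outer(d,d);A=A+M;b=b+M@o;P.append((o,M))
    x=np.linalg.solve(A,b);return x,[round(1000*np.linalg.norm(M@(x-o)),1) for o,M in P]
def proj(c,X):
    r=R.from_quat(c["rotation"]).inv();p=r.apply(np.atleast_2d(X)-np.array(c["xyz"]))
    s=p[:,:2]/p[:,2:];k=1+c["k1"]*(s**2).sum(1,keepdims=True);s=s*k
    K=c["intrinsics"];return s*[K[0][0],K[1][1]]+[K[0][2],K[1][2]]
def crop(img,x0,y0,x1,y1,f,name):
    cv2.imwrite(name,cv2.resize(img[y0:y1,x0:x1],None,fx=f,fy=f,interpolation=cv2.INTER_CUBIC))
E
python3 - <<'E'
from h import *
s=cv2.imread("pics/scene0.png");d=cv2.imread("pics/side0.png")
crop(s,400,170,530,290,6,"pics/s_stand.png")
crop(s,180,160,380,290,4,"pics/s_lock.png")
crop(d,220,220,340,340,5,"pics/d_stand.png")
crop(d,250,110,410,230,5,"pics/d_lock.png")
E
```

```text
(no output)
```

View pics/s_stand.png

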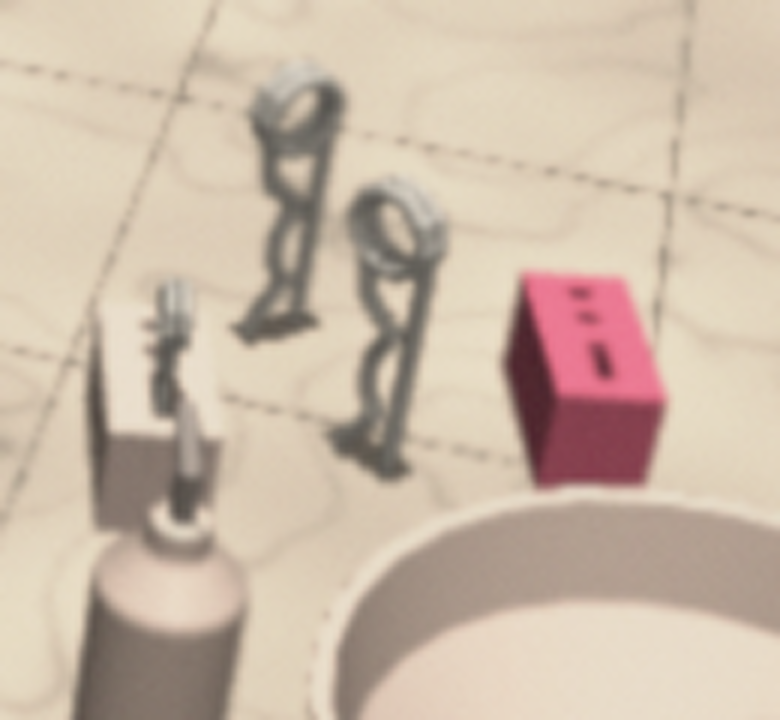

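View pics/s_lock.png

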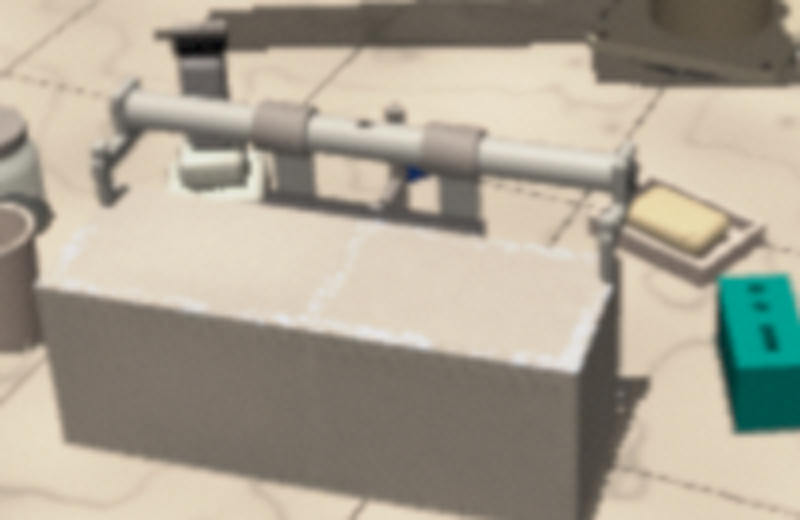

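View pics/d_stand.png

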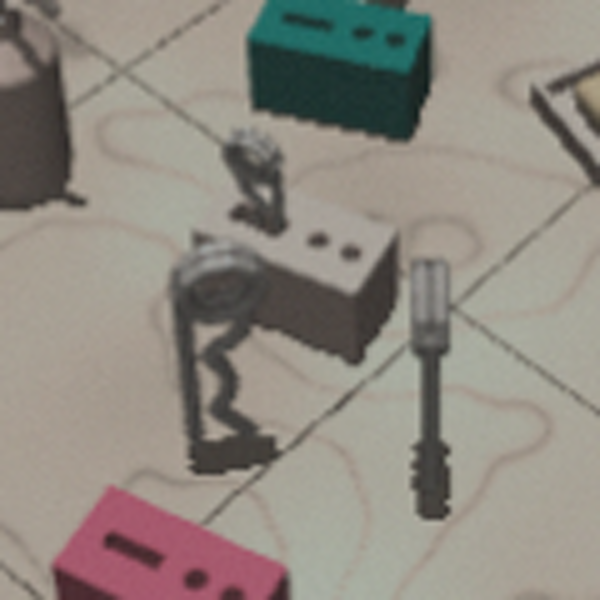

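View pics/d_lock.png

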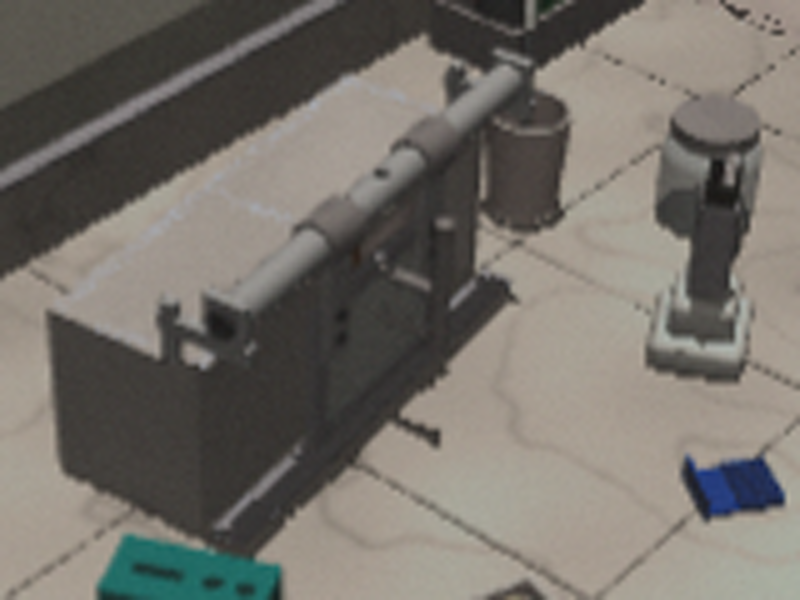

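```bash
python3 - <<'E'
from h import *
s=camera("scene");d=camera("side")
S=lambda x,y:(180+(x+.5)/4-.5,160+(y+.5)/4-.5)
D=lambda x,y:(250+(x+.5)/5-.5,110+(y+.5)/5-.5)
S2=lambda x,y:(400+(x+.5)/6-.5,170+(y+.5)/6-.5)
D2=lambda x,y:(220+(x+.5)/5-.5,220+(y+.5)/5-.5)
np.set_printoptions(precision=4,suppress=True)
for n,p in dict(backR=(38,285),backL=(583,372),frontL=(612,290)).items(): print(n,plane(s,S(*p),.142))
for n,p in dict(backR=(68,440),backL=(583,520)).items(): print("bot",n,plane(s,S(*p),0))
for n,p in dict(backL=(50,312),frontL=(205,370),).items(): print("side",n,plane(d,D(*p),.142))
print("hole top",plane(s,S(364,124),.209),plane(d,D(381,172),.209),tri([s,d],[S(364,124),D(381,172)]))
print("handle",plane(s,S(395,108),.19),plane(d,D(444,222),.19),tri([s,d],[S(395,108),D(444,222)]))
for n,p in dict(a=(105,305),b=(110,432),c=(222,437),).items(): print("stand s",n,plane(s,S2(*p),.062))
for n,p in dict(a=(192,235),c=(360,290),e=(398,235),f=(312,195)).items(): print("stand d",n,plane(d,D2(*p),.062))
for n,p in dict(h1=(318,240),h2=(350,253)).items(): print("hole d",n,plane(d,D2(*p),.062))
print("ring",tri([s,d],[S2(172,305),D2(253,155)]))
E
```

```text
backR [ 0.7766 -0.2255  0.142 ]
backL [0.723  0.1517 0.142 ]
frontL [0.6342 0.1373 0.142 ]
bot backR [ 0.7727 -0.2285  0.    ]
bot backL [ 0.7078  0.1463 -0.    ]
side backL [0.7219 0.1504 0.142 ]
side frontL [0.5985 0.1239 0.142 ]
hole top [ 0.6021 -0.0616  0.209 ] [ 0.6031 -0.0604  0.209 ] (array([ 0.6031, -0.0608,  0.2093]), [np.float64(0.5), np.float64(0.5)])
handle [ 0.5459 -0.0665  0.19  ] [ 0.5485 -0.0649  0.19  ] (array([ 0.548 , -0.0649,  0.1909]), [np.float64(0.7), np.float64(0.7)])
stand s a [0.3772 0.32   0.062 ]
stand s b [0.4828 0.3458 0.062 ]
stand s c [0.4666 0.3976 0.062 ]
stand d a [0.4671 0.4017 0.062 ]
stand d c [0.3648 0.3645 0.062 ]
stand d e [0.3769 0.3193 0.062 ]
stand d f [0.4368 0.3313 0.062 ]
hole d h1 [0.4093 0.3541 0.062 ]
hole d h2 [0.3884 0.3485 0.062 ]
ring (array([0.448 , 0.364 , 0.1175]), [np.float64(2.1), np.float64(2.1)])
```

```bash
python3 - <<'E'
from h import *
s=camera("scene");d=camera("side")
D=lambda x,y:(250+(x+.5)/5-.5,110+(y+.5)/5-.5)
S2=lambda x,y:(400+(x+.5)/6-.5,170+(y+.5)/6-.5)
D2=lambda x,y:(220+(x+.5)/5-.5,220+(y+.5)/5-.5)
np.set_printoptions(precision=3,suppress=True)
print("trimmer dock bottom corners",plane(d,D(650,365),0),plane(d,D(740,378),0))
print("pump base",plane(d,D2(10,205),0),plane(d,(222,262),0),plane(d,D2(68,190),0)); 
print("pump shoulder tri top", plane(s,S2(180,520),.12))
print("big clips",plane(s,S2(275,325),0),plane(s,S2(370,455),0),plane(d,D2(222,455),0),plane(d,D2(432,490),0))
print(plane(d,D2(190,445),0),plane(d,D2(265,440),0))
v=cv2.imread("pics/side0.png");crop(v,190,190,260,280,7,"pics/d_pump.png")
E
```

```text
trimmer dock bottom corners [ 0.473 -0.241  0.   ] [ 0.411 -0.276  0.   ]
pump base [0.613 0.429 0.   ] [0.607 0.432 0.   ] [0.595 0.396 0.   ]
pump shoulder tri top [0.611 0.398 0.12 ]
big clips [0.27  0.399 0.   ] [0.369 0.465 0.   ] [0.376 0.469 0.   ] [0.271 0.406 0.   ]
[0.394 0.477 0.   ] [0.365 0.445 0.   ]
```

View pics/d_pump.png

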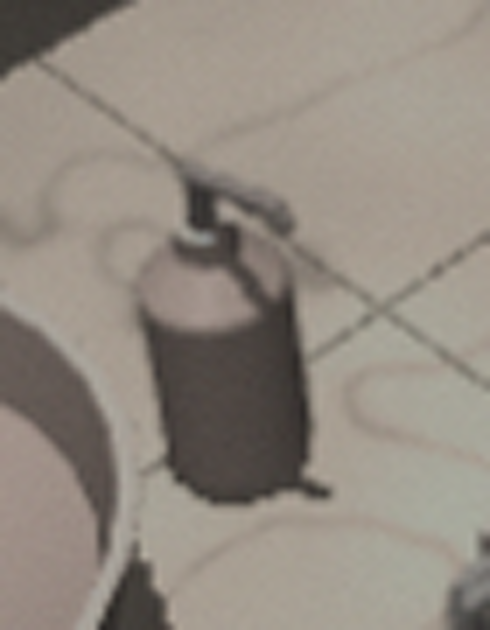

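```bash
cat >> h.py <<'E'
def tgt(x,y,z,psi):
    """shift (tool axes, m) and twist (deg) from measured pose to tool-down pose with tool x at yaw psi"""
    o=bot.get_obs();T=R.from_quat(o["tool_rot"])
    G=R.from_euler("z",psi,degrees=True)*R.from_euler("x",180,degrees=True)
    t=T.inv().apply(np.array([x,y,z])-o["eef_pos"]);w=np.degrees((T.inv()*G).as_rotvec())
    print("shift",np.round(t,4),"twist",np.round(w,2))
E
python3 - <<'E'
from h import *
tgt(.548,-.065,.26,8.1)
tgt(.548,-.065,.155,8.1)
E
```

```text
shift [ 0.4667 -0.2054 -0.0288] twist [-0.03  0.   17.38]
shift [ 0.4667 -0.2054  0.0762] twist [-0.03  0.   17.38]
```

>>> send_rows:
  deltas:
    - {"grip":1,"translation":[0.05,-0.02,-0.03],"twist":[0,0,6]}
    - {"grip":1,"translation":[0.467,-0.205,-0.03],"twist":[0,0,17.4]}
    - {"grip":1,"translation":[0.467,-0.205,-0.03],"twist":[0,0,17.4]}
    - {"grip":1,"translation":[0.467,-0.205,-0.03],"twist":[0,0,17.4]}
    - {"grip":1,"translation":[0.467,-0.205,-0.03],"twist":[0,0,17.4]}

```text
clock: 0.98
eef_pos: [0.4104, -0.2264, 0.2614]
tool_rot: [0.998, 0.07, 0.0, 0.0]
ft_force: [1.3, -1.1, -0.4]
grip_width: 0.0855
```

```bash
python3 - <<'E'
from h import *
tgt(.548,-.065,.26,8.1)
E
```

```text
shift [ 0.1589 -0.1405  0.0014] twist [ 0.01 -0.03 -0.04]
```

>>> send_rows:
  deltas:
    - {"grip":1,"translation":[0.16,-0.14,0],"twist":[0,0,0]}
    - {"grip":1,"translation":[0.16,-0.14,0],"twist":[0,0,0]}
    - {"grip":1,"translation":[0.16,-0.14,0],"twist":[0,0,0]}
    - {"grip":1,"translation":[0.16,-0.14,0],"twist":[0,0,0]}
    - {"grip":1,"translation":[0.16,-0.14,0],"twist":[0,0,0]}

```text
clock: 1.6
eef_pos: [0.5501, -0.0635, 0.2607]
tool_rot: [0.997, 0.072, -0.0, -0.0]
ft_force: [-0.0, -0.7, 0.2]
grip_width: 0.0855
```

```bash
python3 - <<'E'
from h import *
tgt(.548,-.065,.155,8.1)
w=camera("wrist");cv2.imwrite("pics/w1.png",w["color"])
print(proj(w,[[.548,-.065,.19],[.603,-.061,.209]]))
E
```

```text
shift [-0.0023  0.0011  0.1057] twist [-0.    0.02  0.17]
[[325.66268847 221.72328032]
 [333.12623604 139.30534609]]
```

View pics/w1.png

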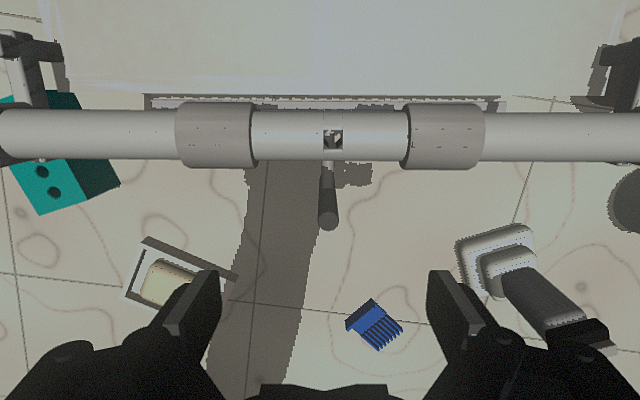

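The wrist view has the hole at (332,139), where I predicted it, and the handle top at (329,220). The rail lies level in the picture, so the yaw is right. I'll descend and grip the handle.

>>> send_rows:
  deltas:
    - {"grip":1,"translation":[-0.002,0,0.06],"twist":[0,0,0]}
    - {"grip":0.5,"translation":[-0.002,0,0.105],"twist":[0,0,0]}
    - {"grip":0,"translation":[-0.002,0,0.105],"twist":[0,0,0]}
    - {"grip":0,"translation":[-0.002,0,0.105],"twist":[0,0,0]}
    - {"grip":0,"translation":[-0.002,0,0.105],"twist":[0,0,0]}

```text
clock: 2.28
eef_pos: [0.549, -0.0659, 0.1589]
tool_rot: [0.997, 0.071, 0.002, 0.001]
ft_force: [-3.9, 7.0, 16.6]
grip_width: 0.0128
```

```bash
python3 - <<'E'
from h import *
o=bot.get_obs();print(o["eef_pos"],o["ft_force"],o["grip_width"])
tgt(.5615,-.160,.155,8.1)
E
```

```text
[ 0.54901484 -0.06585298  0.15890745] [-3.85309491  6.98993533 16.59729572] 0.012828076013187584
shift [-0.001   0.095   0.0041] twist [ 0.12 -0.25  0.03]
```

>>> send_rows:
  deltas:
    - {"grip":0,"translation":[0,0.02,0],"twist":[0,0,0]}
    - {"grip":0,"translation":[0,0.045,0],"twist":[0,0,0]}
    - {"grip":0,"translation":[0,0.07,0],"twist":[0,0,0]}
    - {"grip":0,"translation":[0,0.088,0],"twist":[0,0,0]}
    - {"grip":0,"translation":[0,0.093,0],"twist":[0,0,0]}

```text
clock: 2.9
eef_pos: [0.5619, -0.1591, 0.1591]
tool_rot: [0.998, 0.07, 0.002, 0.001]
ft_force: [-1.1, 2.1, -5.5]
grip_width: 0.0124
```

```bash
python3 - <<'E'
from h import *
tgt(.5615,-.160,.155,8.1)
w=camera("wrist");cv2.imwrite("pics/w2.png",w["color"])
print(proj(w,[[.603,-.061,.209]]))
E
```

```text
shift [-0.0006  0.0008  0.0041] twist [ 0.1  -0.22 -0.07]
[[-20.52717796 185.43797131]]
```

View pics/w2.png

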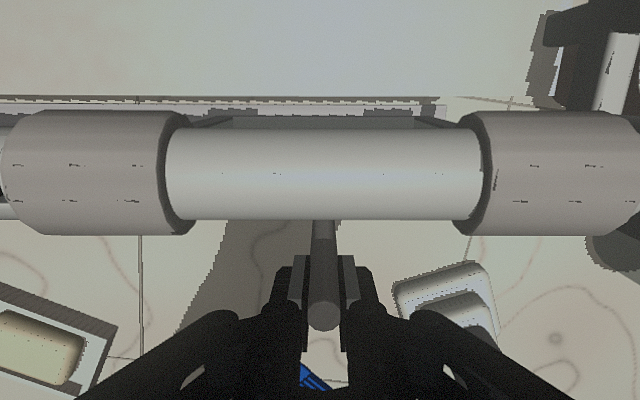

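The door is held by its handle at (323,315) and is nearly shut. I'll press on against the stop.

>>> send_rows:
  deltas:
    - {"grip":0,"translation":[0,0.002,0],"twist":[0,0,0]}
    - {"grip":0,"translation":[0,0.004,0],"twist":[0,0,0]}
    - {"grip":0,"translation":[0,0.005,0],"twist":[0,0,0]}

```text
clock: 3.32
eef_pos: [0.5621, -0.16, 0.1591]
tool_rot: [0.997, 0.072, 0.002, -0.002]
ft_force: [-1.9, 11.4, -3.5]
grip_width: 0.012
```

>>> send_rows:
  deltas:
    - {"grip":0,"translation":[0,0.003,0],"twist":[0,0,0]}
    - {"grip":0.4,"translation":[0,0.0,0],"twist":[0,0,0]}
    - {"grip":0.4,"translation":[0,0,0],"twist":[0,0,0]}
    - {"grip":0.4,"translation":[0,0,-0.05],"twist":[0,0,0]}
    - {"grip":0.6,"translation":[0,0,-0.11],"twist":[0,0,0]}

```text
clock: 3.95
eef_pos: [0.5614, -0.1607, 0.2698]
tool_rot: [0.997, 0.072, 0.001, -0.002]
ft_force: [2.2, 0.3, 0.3]
grip_width: 0.0505
```

```bash
python3 - <<'E'
from h import *
o=bot.get_obs();print(o["eef_pos"],o["ft_force"],o["joint_pos"])
tgt(.43,.24,.28,16)
s=camera("scene");cv2.imwrite("pics/s2.png",s["color"]);crop(s["color"],180,160,380,290,4,"pics/s_lock2.png")
E
```

```text
[ 0.56135042 -0.16069588  0.26984976] [2.16033944 0.33551039 0.31525885] [-0.28148139  0.40170523  0.33019576  1.49916203  0.00513904  2.71669739]
shift [-0.0727 -0.4154 -0.0084] twist [-0.26 -0.15 -7.78]
```

View pics/s_lock2.png

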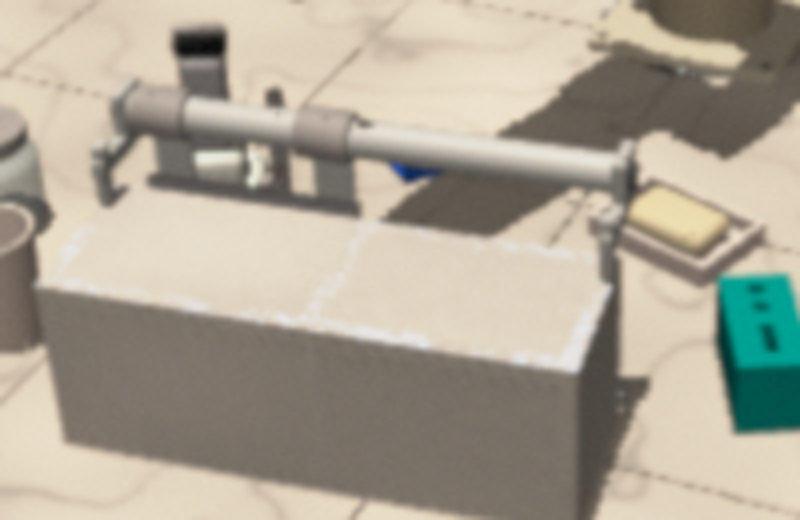

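The door's right sleeve now sits at (325,130) and the left one is at the end bracket, so the door is shut. Joint 6 would run out of range at the stand, so I'll make a half turn on the way there.

>>> send_rows:
  deltas:
    - {"grip":0.8,"translation":[-0.02,-0.06,0],"twist":[0,0,-10.7]}
    - {"grip":1,"translation":[-0.05,-0.12,0],"twist":[0,0,-21.4]}
    - {"grip":1,"translation":[-0.06,-0.18,0],"twist":[0,0,-32.1]}
    - {"grip":1,"translation":[-0.06,-0.24,0],"twist":[0,0,-42.8]}
    - {"grip":1,"translation":[-0.06,-0.3,0],"twist":[0,0,-53.5]}

```text
clock: 4.62
eef_pos: [0.4627, 0.1282, 0.2802]
tool_rot: [0.857, 0.515, 0.01, 0.005]
ft_force: [1.3, -0.2, 0.5]
grip_width: 0.0853
```

```bash
python3 - <<'E'
from h import *
tgt(.448,.364,.26,120);tgt(.448,.364,.26,196)
E
```

```text
shift [ 0.2011 -0.124   0.02  ] twist [ 1.300e+00 -3.000e-02 -5.797e+01]
shift [ 0.2011 -0.124   0.02  ] twist [   1.27    0.95 -133.97]
```

>>> send_rows:
  deltas:
    - {"grip":1,"translation":[0.05,-0.03,0.01],"twist":[0,0,-10.7]}
    - {"grip":1,"translation":[0.1,-0.06,0.01],"twist":[0,0,-21.4]}
    - {"grip":1,"translation":[0.15,-0.09,0.02],"twist":[0,0,-32.1]}
    - {"grip":1,"translation":[0.2,-0.124,0.02],"twist":[0,0,-42.8]}
    - {"grip":1,"translation":[0.2,-0.124,0.02],"twist":[1,0,-53.5]}

```text
clock: 5.25
eef_pos: [0.4466, 0.3674, 0.2599]
tool_rot: [0.529, 0.848, 0.003, 0.002]
ft_force: [0.1, -0.5, 0.3]
grip_width: 0.0852
```

>>> send_rows:
  deltas:
    - {"grip":1,"translation":[0,0,0],"twist":[0,0,-10.7]}
    - {"grip":1,"translation":[0,0,0],"twist":[0,0,-21.4]}
    - {"grip":1,"translation":[0,0,0],"twist":[0,0,-32.1]}
    - {"grip":1,"translation":[0,0,0],"twist":[0,0,-42.8]}
    - {"grip":1,"translation":[0,0,0],"twist":[0,0,-53.5]}

```text
clock: 5.88
eef_pos: [0.4474, 0.3676, 0.2608]
tool_rot: [0.092, 0.996, 0.002, 0.004]
ft_force: [0.0, 0.8, 0.2]
grip_width: 0.0856
```

```bash
python3 - <<'E'
from h import *
tgt(.448,.364,.26,196)
E
```

```text
shift [-0.0013 -0.0035  0.0008] twist [  0.22   0.53 -26.57]
```

>>> send_rows:
  deltas:
    - {"grip":1,"translation":[0,-0.003,0],"twist":[0,0,-10.6]}
    - {"grip":1,"translation":[0,-0.003,0],"twist":[0,0,-20]}
    - {"grip":1,"translation":[-0.001,-0.003,0],"twist":[0.2,0.5,-26.6]}
    - {"grip":1,"translation":[-0.001,-0.003,0],"twist":[0.2,0.5,-26.6]}

```text
clock: 6.38
eef_pos: [0.4485, 0.3646, 0.2615]
tool_rot: [-0.139, 0.99, 0.001, 0.001]
ft_force: [-0.0, 0.1, 0.7]
grip_width: 0.0853
```

```bash
python3 - <<'E'
from h import *
tgt(.448,.364,.26,196)
w=camera("wrist");cv2.imwrite("pics/w3.png",w["color"])
print(w["xyz"],proj(w,[[.448,.364,.113]]))
E
```

```text
shift [ 0.0007 -0.0005  0.0015] twist [ 0.04  0.15 -0.07]
[0.37138076 0.3425193  0.40357342] [[322.83307185 184.70131994]]
```

View pics/w3.png

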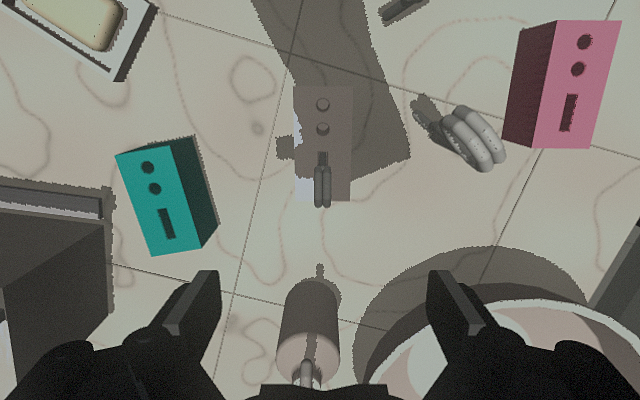

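```bash
python3 - <<'E'
from h import *
v=cv2.imread("pics/w3.png");crop(v,265,75,385,215,4,"pics/w3z.png")
E
```

```text
(no output)
```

View pics/w3z.png

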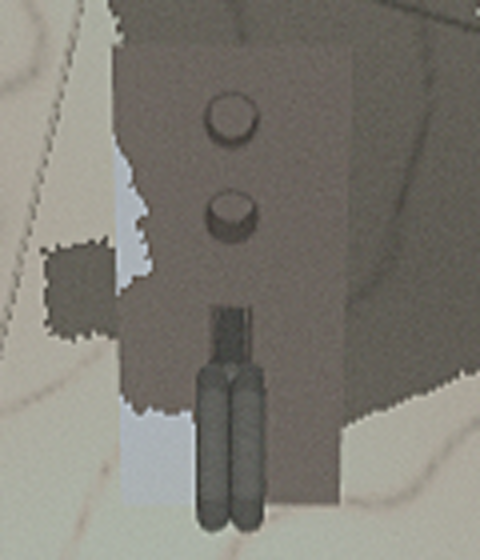

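```bash
python3 - <<'E'
from h import *
np.set_printoptions(precision=4,suppress=True)
w=camera("wrist")
u=lambda x,y:(265+(x+.5)/4-.5,75+(y+.5)/4-.5)
h1=plane(w,u(232,118),.062);h2=plane(w,u(231,216),.062);sl=plane(w,u(232,307),.062)
c1=plane(w,u(230,364),.118);c2=plane(w,u(231,530),.118);cm=plane(w,u(231,447),.118)
e=[plane(w,u(117,300),.062),plane(w,u(122,500),.062),plane(w,u(350,120),.062),plane(w,u(338,500),.062)]
print(h1,h2,sl,cm,c1,c2,np.linalg.norm(c2-c1)); print(e)
for a,b in((h1,h2),(h1,sl),(h1,cm),(e[0],e[1]),(e[2],e[3])):
    v=b-a;print(np.degrees(np.arctan2(v[1],v[0])),np.linalg.norm(v[:2]))
print(np.linalg.norm(cm[:2]-sl[:2]))
E
```

```text
[0.387  0.3466 0.062 ] [0.4085 0.3524 0.062 ] [0.4292 0.3585 0.062 ] [0.4479 0.3636 0.118 ] [0.4311 0.3586 0.118 ] [0.4655 0.3685 0.118 ] 0.03578959675506361
[array([0.4351, 0.3314, 0.062 ]), array([0.4837, 0.3451, 0.062 ]), array([0.3801, 0.373 , 0.062 ]), array([0.469 , 0.3974, 0.062 ])]
15.12318586680502 0.02227024480060995
15.730639234063723 0.04383643604687506
15.599864456963706 0.06320364835211642
15.697553033769209 0.05047656374572276
15.361895484263467 0.0921891099901009
0.01936758493593333
```

```bash
python3 - <<'E'
from h import *
tgt(.4477,.3635,.094,195.6)
E
```

```text
shift [ 0.001  -0.001   0.1673] twist [0.03 0.11 0.32]
```

>>> send_rows:
  deltas:
    - {"grip":0.6,"translation":[0.001,-0.001,0.06],"twist":[0,0,0.3]}
    - {"grip":0.6,"translation":[0.001,-0.001,0.11],"twist":[0,0,0.3]}
    - {"grip":0.6,"translation":[0.001,-0.001,0.15],"twist":[0,0,0.3]}
    - {"grip":0.6,"translation":[0.001,-0.001,0.167],"twist":[0,0,0.3]}
    - {"grip":0.5,"translation":[0.001,-0.001,0.167],"twist":[0,0,0.3]}

```text
clock: 7.1
eef_pos: [0.4468, 0.3627, 0.0927]
tool_rot: [-0.135, 0.991, -0.001, -0.0]
ft_force: [-0.2, -0.1, -0.4]
grip_width: 0.0428
```

```bash
python3 - <<'E'
from h import *
tgt(.4477,.3635,.094,195.6)
w=camera("wrist");cv2.imwrite("pics/w4.png",w["color"])
E
```

```text
shift [-0.0011  0.0005 -0.0013] twist [-0.05 -0.06 -0.04]
```

View pics/w4.png

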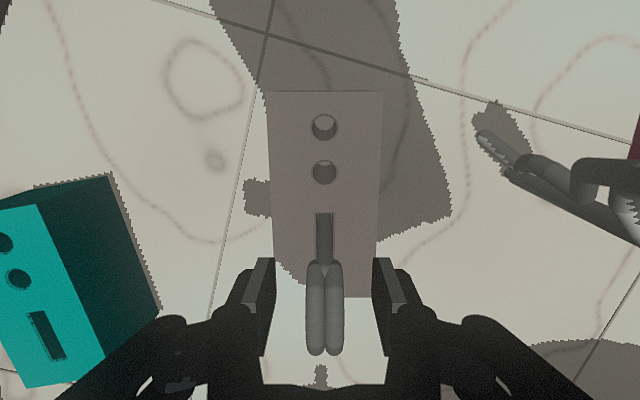

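The coil at (325,308) is centred between the pads. I'll close on it.

>>> send_rows:
  deltas:
    - {"grip":0.2,"translation":[-0.001,0,-0.001],"twist":[0,0,0]}
    - {"grip":0,"translation":[-0.001,0,-0.001],"twist":[0,0,0]}
    - {"grip":0,"translation":[-0.001,0,-0.001],"twist":[0,0,0]}
    - {"grip":0,"translation":[-0.001,0,-0.001],"twist":[0,0,0]}

```text
clock: 7.65
eef_pos: [0.4497, 0.3647, 0.0968]
tool_rot: [-0.135, 0.991, 0.001, 0.002]
ft_force: [-0.4, 0.3, 6.3]
grip_width: 0.0126
```

>>> send_rows:
  deltas:
    - {"grip":0,"translation":[0,0,-0.01],"twist":[0,0,0]}
    - {"grip":0,"translation":[0,0,-0.03],"twist":[0,0,0]}
    - {"grip":0,"translation":[0,0,-0.055],"twist":[0,0,0]}
    - {"grip":0,"translation":[0,0,-0.1],"twist":[0,0,0]}
    - {"grip":0,"translation":[0,0,-0.15],"twist":[0,0,0]}

```text
clock: 8.28
eef_pos: [0.4482, 0.3634, 0.2473]
tool_rot: [-0.135, 0.991, 0.0, 0.001]
ft_force: [0.6, 1.5, -0.9]
grip_width: 0.0128
```

```bash
python3 - <<'E'
from h import *
o=bot.get_obs();print(o["eef_pos"],o["ft_force"],o["joint_pos"])
for n in("scene","side","wrist"):
    c=camera(n);cv2.imwrite(f"pics/{n}5.png",c["color"])
    p=proj(c,[o["eef_pos"]])[0];print(n,p)
    if n!="wrist":
        x,y=[int(v) for v in p];crop(c["color"],x-60,y-60,x+60,y+60,5,f"pics/{n}5z.png")
E
```

```text
[0.44818276 0.36340788 0.24725237] [ 0.55697642  1.49454811 -0.86299964] [ 6.81443242e-01  3.89512562e-01  2.54137270e-01  1.43349432e+00
 -2.33598327e-04  4.09684889e-01]
scene [434.27918535 181.99855097]
side [268.56959106 217.43140259]
wrist [320.310704   259.74805423]
```

View pics/scene5z.png

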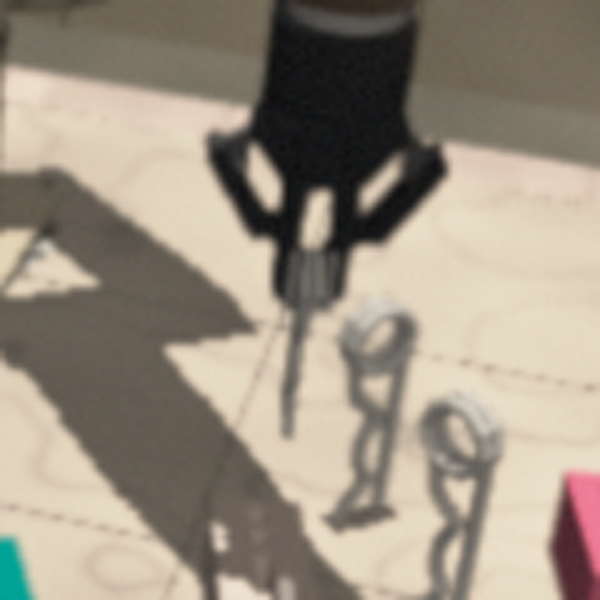

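View pics/side5z.png

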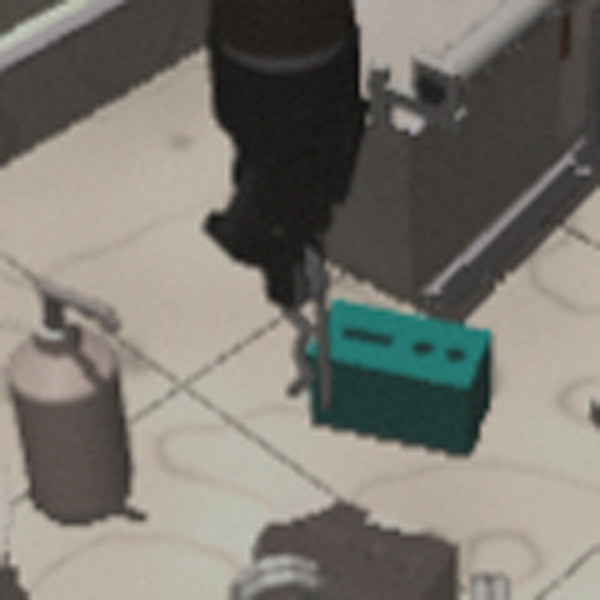

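View pics/wrist5.png

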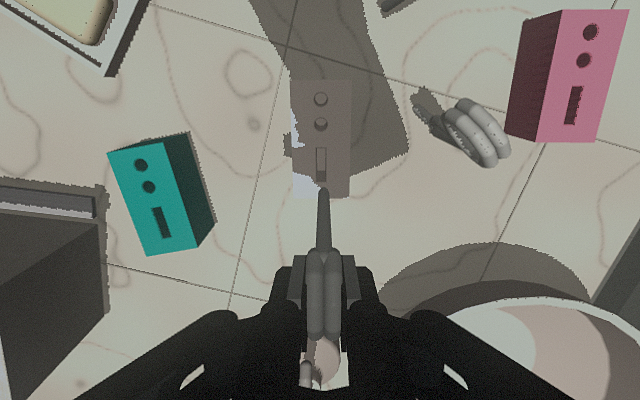

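```bash
python3 - <<'E'
from h import *
np.set_printoptions(precision=4,suppress=True)
o=bot.get_obs();T=R.from_quat(o["tool_rot"])
s,d,w=camera("scene"),camera("side"),camera("wrist")
f=lambda x0,y0,x,y:(x0+(x+.5)/5-.5,y0+(y+.5)/5-.5)
sc=(434-60,181-60);sd=(268-60,217-60)
us=f(*sc,288,436);ud=f(*sd,327,408);uw=(323.3,188.5)
for cs,u in (([s,d],[us,ud]),([s,d,w],[us,ud,uw]),([d,w],[ud,uw])):
    x,e=tri(cs,u);print("tip",x,e,"tool frame",T.inv().apply(x-o["eef_pos"]))
# upper straight leg
x,e=tri([s,d],[f(*sc,301,310),f(*sd,320,300)]);print("leg up",x,e)
v=w["color"];crop(v,280,170,370,350,3.2,"pics/w5z.png")
E
```

```text
tip [0.4439 0.3608 0.1629] [np.float64(4.7), np.float64(4.7)] tool frame [ 0.0083 -0.0028  0.0874]
tip [0.439  0.3605 0.1613] [np.float64(5.3), np.float64(6.5), np.float64(5.2)] tool frame [ 0.0131 -0.0019  0.0889]
tip [0.4338 0.3606 0.1728] [np.float64(3.5), np.float64(3.5)] tool frame [ 0.018  -0.0003  0.0774]
leg up [0.4451 0.3588 0.2455] [np.float64(3.8), np.float64(3.8)]
```

View pics/w5z.png

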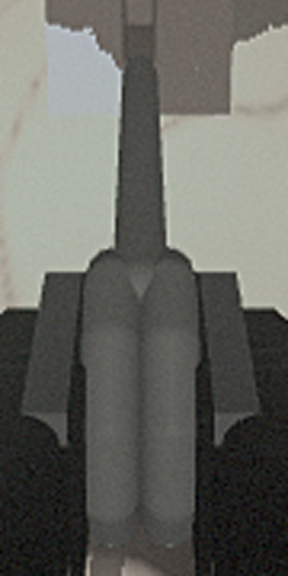

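```bash
python3 - <<'E'
from h import *
np.set_printoptions(precision=4,suppress=True)
o=bot.get_obs();T=R.from_quat(o["tool_rot"]);w=camera("wrist")
for t in ([.0173,-.0003,.083],[.0173,0,.080],[.0155,0,.08]): print(proj(w,o["eef_pos"]+T.apply(t)))
tgt(.6201,-.0586,.33,188.1)
E
```

```text
[[323.1046 186.9166]]
[[323.5652 188.1556]]
[[323.5711 190.8251]]
shift [-0.0525 -0.4527 -0.0853] twist [0.02 0.06 7.48]
```

>>> send_rows:
  deltas:
    - {"grip":0,"translation":[0,-0.02,-0.055],"twist":[0,0,1]}
    - {"grip":0,"translation":[-0.01,-0.07,-0.085],"twist":[0,0,2]}
    - {"grip":0,"translation":[-0.02,-0.13,-0.085],"twist":[0,0,3]}
    - {"grip":0,"translation":[-0.03,-0.19,-0.085],"twist":[0,0,4]}
    - {"grip":0,"translation":[-0.04,-0.25,-0.085],"twist":[0,0,5]}

```text
clock: 9.25
eef_pos: [0.5536, 0.1315, 0.3279]
tool_rot: [-0.092, 0.996, 0.0, -0.001]
ft_force: [0.4, 0.5, -1.1]
grip_width: 0.0125
```

```bash
python3 - <<'E'
from h import *
tgt(.6201,-.0586,.33,188.1)
E
```

```text
shift [-0.0305 -0.199  -0.0022] twist [ 0.02 -0.14  2.46]
```

>>> send_rows:
  deltas:
    - {"grip":0,"translation":[-0.01,-0.055,-0.002],"twist":[0,0,1]}
    - {"grip":0,"translation":[-0.02,-0.11,-0.002],"twist":[0,0,2.5]}
    - {"grip":0,"translation":[-0.028,-0.16,-0.002],"twist":[0,0,2.5]}
    - {"grip":0,"translation":[-0.03,-0.199,-0.002],"twist":[0,0,2.5]}
    - {"grip":0,"translation":[-0.03,-0.199,-0.002],"twist":[0,0,2.5]}

```text
clock: 9.88
eef_pos: [0.6193, -0.0618, 0.3268]
tool_rot: [-0.068, 0.998, 0.0, -0.004]
ft_force: [0.2, 0.4, -1.3]
grip_width: 0.0127
```

```bash
python3 - <<'E'
from h import *
tgt(.6201,-.0586,.33,188.1)
for n in("scene","side","wrist"):
    c=camera(n);cv2.imwrite(f"pics/{n}6.png",c["color"])
    p=proj(c,[.603,-.061,.209])[0];print(n,p)
    x,y=[int(v) for v in p];x0,y0=x-50,y-75
    print(x0,y0);crop(c["color"],x0,y0,x+50,y+35,6,f"pics/{n}6z.png")
E
```

```text
shift [-0.0012  0.0031 -0.0032] twist [ 0.05 -0.41 -0.32]
scene [270.67322854 190.83018717]
220 115
side [325.93394838 143.93469862]
275 68
wrist [323.35572433 176.39869029]
273 101
```

View pics/scene6z.png

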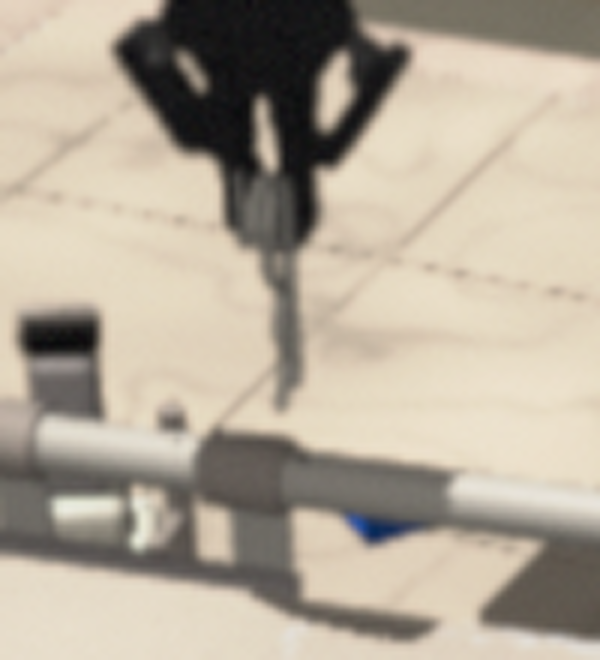

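View pics/side6z.png

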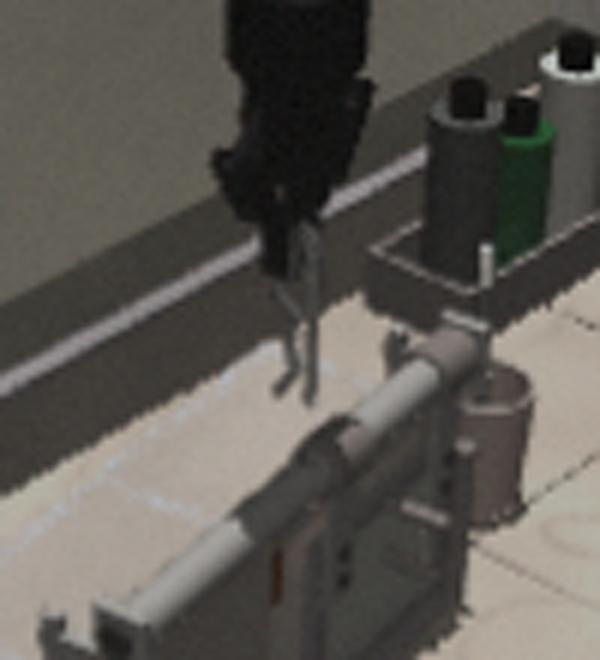

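View pics/wrist6.png

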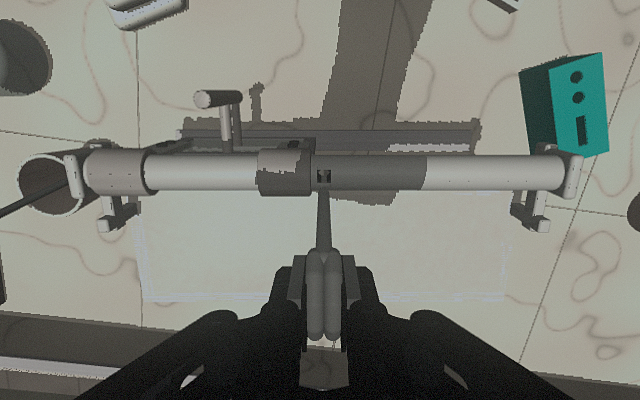

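```bash
python3 - <<'E'
from h import *
v=cv2.imread("pics/wrist6.png")[140:270,270:380];v=cv2.convertScaleAbs(v,alpha=1.6)
cv2.imwrite("pics/w6z.png",cv2.resize(v,None,fx=5,fy=4.5,interpolation=cv2.INTER_CUBIC))
E
```

```text
(no output)
```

View pics/w6z.png

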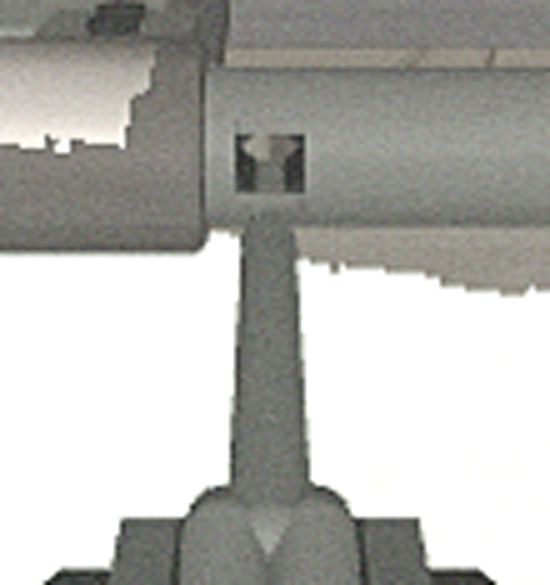

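```bash
python3 - <<'E'
from h import *
np.set_printoptions(precision=4,suppress=True)
w=camera("wrist");o=bot.get_obs();T=R.from_quat(o["tool_rot"])
print(o["eef_pos"],T.as_matrix(),w["xyz"])
for t in ([.0173,-.0003,.083],[.015,0,.081]):
    X=o["eef_pos"]+T.apply(t);print(X,proj(w,X))
print(proj(w,[[.603,-.061,.209],[.603,-.0605,.209]]))
tgt(.6201,-.0586,.33,188.1)
cv2.imwrite("pics/w7.png",w["color"])
E
```

```text
[ 0.6192 -0.0576  0.329 ] [[-0.9899 -0.1415 -0.0042]
 [-0.1415  0.9899  0.0004]
 [ 0.0042  0.001  -1.    ]] [ 0.5408 -0.0694  0.4712]
[ 0.6018 -0.0603  0.2461] [[323.6919 187.4504]]
[ 0.604  -0.0597  0.2481] [[324.1675 191.6767]]
[[322.4267 175.9179]
 [323.0827 176.0071]]
shift [-0.0007 -0.0011 -0.001 ] twist [ 0.06 -0.24  0.03]
```

```bash
python3 - <<'E'
from h import *
np.set_printoptions(precision=4,suppress=True)
v=cv2.imread("pics/w7.png")
g=cv2.cvtColor(v,cv2.COLOR_BGR2GRAY)
v=cv2.convertScaleAbs(v[160:210,295:355],alpha=1.8)
cv2.imwrite("pics/w7z.png",cv2.resize(v,None,fx=12,fy=12,interpolation=cv2.INTER_CUBIC))
E
```

```text
(no output)
```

View pics/w7z.png

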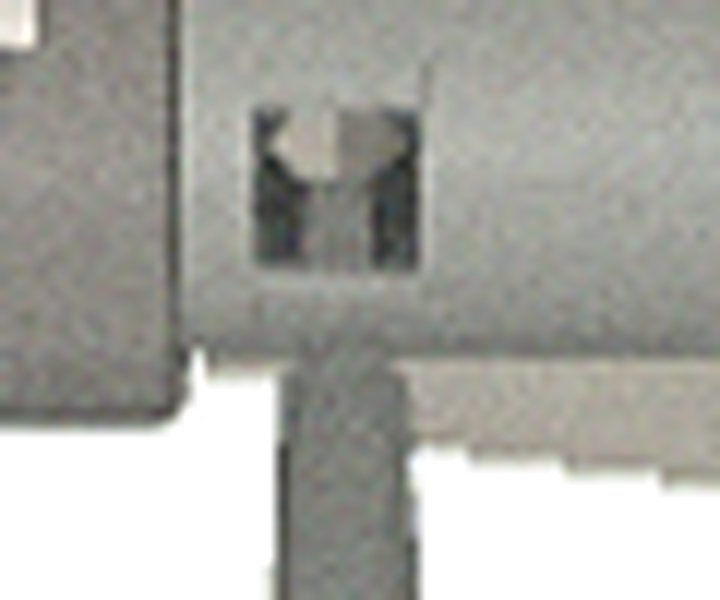

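>>> send_rows:
  deltas:
    - {"grip":0,"translation":[0,-0.0004,0.015],"twist":[0,-0.2,0]}
    - {"grip":0,"translation":[0,-0.0004,0.028],"twist":[0,-0.2,0]}
    - {"grip":0,"translation":[0,-0.0004,0.028],"twist":[0,-0.2,0]}
    - {"grip":0,"translation":[0,-0.0004,0.028],"twist":[0,-0.2,0]}

```text
clock: 10.58
eef_pos: [0.6192, -0.0571, 0.3017]
tool_rot: [-0.072, 0.997, 0.0, 0.0]
ft_force: [0.2, 0.1, -0.4]
grip_width: 0.0127
```

```bash
python3 - <<'E'
from h import *
np.set_printoptions(precision=4,suppress=True)
d=camera("side");w=camera("wrist");o=bot.get_obs();T=R.from_quat(o["tool_rot"]);print(o["eef_pos"],T.as_rotvec())
for t in ([.0173,-.0004,.083],[.0155,-.0004,.081]):
    X=o["eef_pos"]+T.apply(t);print(X,proj(w,X),proj(d,X))
print(proj(w,[.603,-.061,.209]),proj(d,[.603,-.061,.209]))
v=cv2.convertScaleAbs(w["color"][150:220,285:365],alpha=1.8);cv2.imwrite("pics/w8z.png",cv2.resize(v,None,fx=8,fy=8,interpolation=cv2.INTER_CUBIC))
v=cv2.convertScaleAbs(d["color"][110:160,295:355],alpha=1.8);cv2.imwrite("pics/d8z.png",cv2.resize(v,None,fx=10,fy=10,interpolation=cv2.INTER_CUBIC))
cv2.imwrite("pics/w8.png",w["color"]);cv2.imwrite("pics/d8.png",d["color"])
E
```

```text
[ 0.6194 -0.0575  0.3019] [-0.2239  3.1328  0.0011]
[ 0.6024 -0.0603  0.2189] [[322.5863 187.0577]] [[326.02   141.7078]]
[ 0.6042 -0.06    0.2209] [[322.5886 190.5411]] [[325.6034 141.0643]]
[[321.4542 183.826 ]] [[325.9339 143.9347]]
```

View pics/w8z.png

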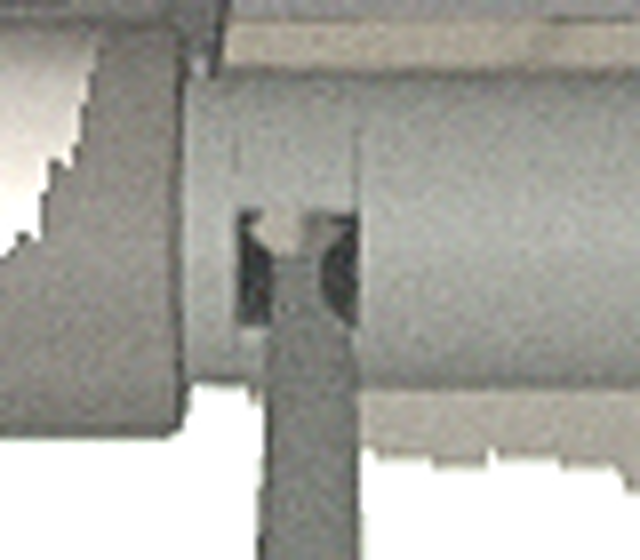

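View pics/d8z.png

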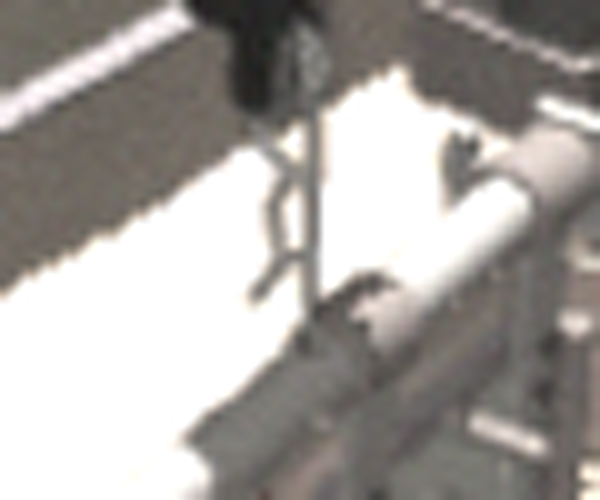

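>>> send_rows:
  deltas:
    - {"grip":0,"translation":[0.0016,-0.0012,0.0],"twist":[0,0,0]}
    - {"grip":0,"translation":[0.0016,-0.0012,0.008],"twist":[0,0,0]}
    - {"grip":0,"translation":[0.0016,-0.0012,0.008],"twist":[0,0,0]}
    - {"grip":0,"translation":[0.0016,-0.0012,0.008],"twist":[0,0,0]}

```text
clock: 11.18
eef_pos: [0.6179, -0.059, 0.2937]
tool_rot: [-0.071, 0.997, 0.0, 0.0]
ft_force: [0.7, -0.3, -1.0]
grip_width: 0.0127
```

```bash
python3 - <<'E'
from h import *
np.set_printoptions(precision=4,suppress=True)
d=camera("side");w=camera("wrist");o=bot.get_obs();T=R.from_quat(o["tool_rot"]);print(o["eef_pos"],T.as_rotvec(),o["ft_force"])
for t in ([.0155,.0002,.081],):
    X=o["eef_pos"]+T.apply(t);print(X,proj(w,X),proj(d,X))
print(proj(w,[.6028,-.0608,.209]),proj(d,[.6028,-.0608,.209]))
v=cv2.convertScaleAbs(w["color"][160:220,285:365],alpha=2);cv2.imwrite("pics/w9z.png",cv2.resize(v,None,fx=9,fy=9,interpolation=cv2.INTER_CUBIC))
v=cv2.convertScaleAbs(d["color"][110:160,295:355],alpha=1.8);cv2.imwrite("pics/d9z.png",cv2.resize(v,None,fx=10,fy=10,interpolation=cv2.INTER_CUBIC))
E
```

```text
[ 0.6181 -0.0589  0.294 ] [-0.2238  3.1328  0.0011] [-0.3032 -0.447  -1.8934]
[ 0.6027 -0.0609  0.2129] [[323.8723 190.6153]] [[326.0017 143.0376]]
[[323.9604 189.0526]] [[325.9403 143.9796]]
```

View pics/w9z.png

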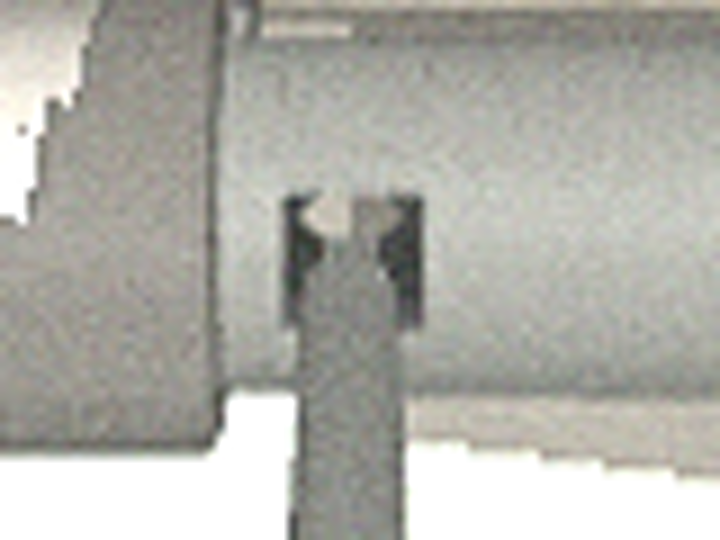

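View pics/d9z.png

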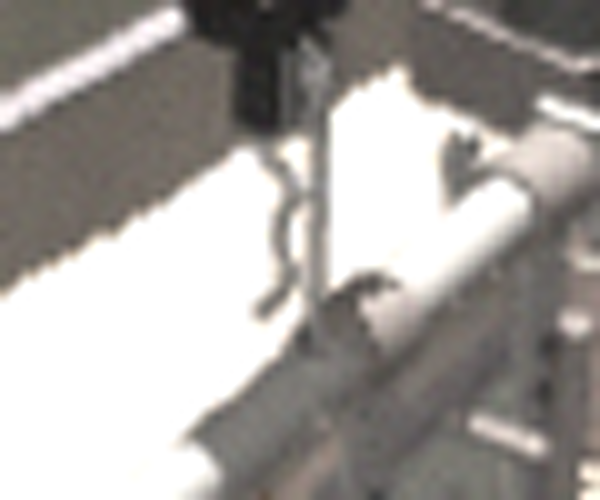

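Tip and hole now line up in the wrist view: the hole is at (323.8,188.9) and the tip centre at about x = 323. I'll enter the hole gently.

>>> send_rows:
  deltas:
    - {"grip":0,"translation":[0,0.0002,0.004],"twist":[0,0,0]}
    - {"grip":0,"translation":[0,0.0002,0.008],"twist":[0,0,0]}
    - {"grip":0,"translation":[0,0.0002,0.011],"twist":[0,0,0]}
    - {"grip":0,"translation":[0,0.0002,0.011],"twist":[0,0,0]}

```text
clock: 11.78
eef_pos: [0.6178, -0.0587, 0.2825]
tool_rot: [-0.071, 0.997, 0.0, -0.0]
ft_force: [0.2, 0.0, -0.8]
grip_width: 0.0126
```

>>> send_rows:
  deltas:
    - {"grip":0,"translation":[0,0,0.005],"twist":[0,0,0]}
    - {"grip":0,"translation":[0,0,0.01],"twist":[0,0,0]}
    - {"grip":0,"translation":[0,0,0.014],"twist":[0,0,0]}
    - {"grip":0,"translation":[0,0,0.014],"twist":[0,0,0]}

```text
clock: 12.28
eef_pos: [0.6182, -0.0587, 0.2686]
tool_rot: [-0.071, 0.997, 0.0, 0.001]
ft_force: [1.3, 0.7, -0.5]
grip_width: 0.0125
```

```bash
python3 - <<'E'
from h import *
d=camera("side");w=camera("wrist");o=bot.get_obs();print(o["eef_pos"],o["ft_force"],o["ft_torque"])
cv2.imwrite("pics/w10.png",w["color"])
v=cv2.convertScaleAbs(d["color"][100:170,285:365],alpha=1.8);cv2.imwrite("pics/d10z.png",cv2.resize(v,None,fx=8,fy=8,interpolation=cv2.INTER_CUBIC))
E
```

```text
[ 0.61804528 -0.05870061  0.26855839] [ 1.18429646  0.65400889 -0.52321286] [ 0.04629156 -0.466505    0.04343779]
```

View pics/d10z.png

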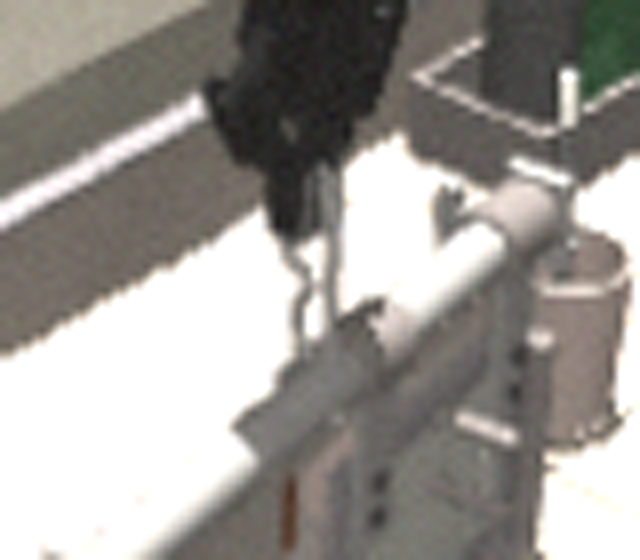

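View pics/w10.png

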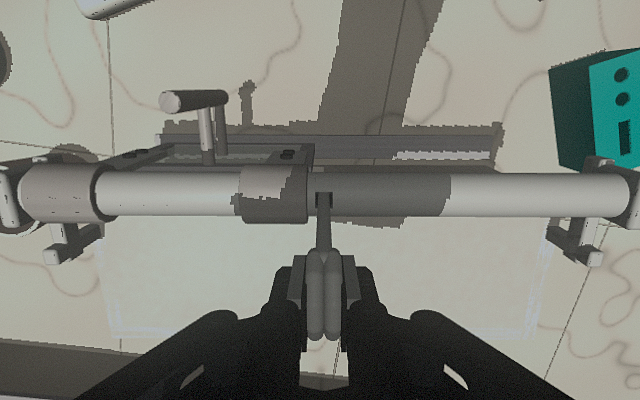

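>>> send_rows:
  deltas:
    - {"grip":0,"translation":[0,0,0.003],"twist":[0,0,0]}
    - {"grip":0,"translation":[0,0,0.006],"twist":[0,0,0]}
    - {"grip":0,"translation":[0,0,0.009],"twist":[0,0,0]}
    - {"grip":0,"translation":[0,0,0.012],"twist":[0,0,0]}

```text
clock: 12.88
eef_pos: [0.6191, -0.0586, 0.2576]
tool_rot: [-0.071, 0.997, 0.0, 0.002]
ft_force: [3.3, 0.2, -0.8]
grip_width: 0.0127
```

>>> send_rows:
  deltas:
    - {"grip":0,"translation":[0.001,0,0.003],"twist":[0,0,0]}
    - {"grip":0,"translation":[0.001,0,0.006],"twist":[0,0,0]}

```text
clock: 13.12
eef_pos: [0.6184, -0.0587, 0.2511]
tool_rot: [-0.071, 0.997, 0.0, 0.002]
ft_force: [3.9, 1.3, -0.9]
grip_width: 0.0128
```

```bash
python3 - <<'E'
from h import *
d=camera("side");w=camera("wrist");o=bot.get_obs();print(o["eef_pos"],o["tool_rot"],o["ft_force"],o["ft_torque"])
cv2.imwrite("pics/w11.png",w["color"])
v=cv2.convertScaleAbs(d["color"][100:170,285:365],alpha=1.8);cv2.imwrite("pics/d11z.png",cv2.resize(v,None,fx=8,fy=8,interpolation=cv2.INTER_CUBIC))
E
```

```text
[ 0.61772727 -0.0588014   0.25030455] [-7.13185076e-02  9.97452978e-01  3.22287059e-04  1.05975238e-03] [ 3.55071898 -0.54305842 -2.2524519 ] [ 0.10194278 -0.94239395  0.03891696]
```

View pics/d11z.png

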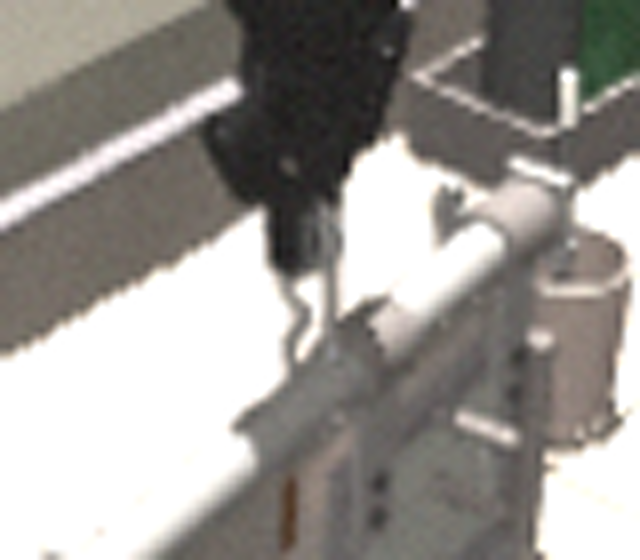

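View pics/w11.png

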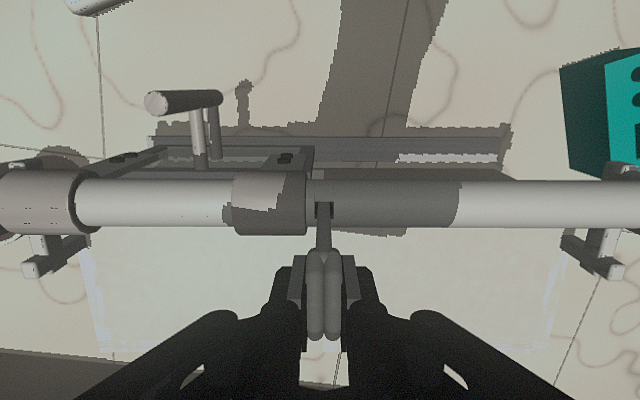

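The coil has not slipped in the grip, it is still at (324,295), and the bent leg is riding down behind the rail. I'll keep pushing.

>>> send_rows:
  deltas:
    - {"grip":0,"translation":[0,0,0.004],"twist":[0,0,0]}
    - {"grip":0,"translation":[0,0,0.007],"twist":[0,0,0]}
    - {"grip":0,"translation":[0,0,0.01],"twist":[0,0,0]}

```text
clock: 13.6
eef_pos: [0.6176, -0.0588, 0.2401]
tool_rot: [-0.071, 0.997, 0.0, 0.001]
ft_force: [4.0, 1.2, 1.2]
grip_width: 0.0129
```

>>> send_rows:
  deltas:
    - {"grip":0,"translation":[0,0,0.002],"twist":[0,0,0]}
    - {"grip":0,"translation":[0,0,0.004],"twist":[0,0,0]}

```text
clock: 13.85
eef_pos: [0.6186, -0.0588, 0.2374]
tool_rot: [-0.071, 0.997, 0.0, 0.003]
ft_force: [4.2, 2.2, 6.7]
grip_width: 0.0124
```

>>> send_rows:
  deltas:
    - {"grip":0,"translation":[0,0,0.002],"twist":[0,0,0]}
    - {"grip":0,"translation":[0,0,0.004],"twist":[0,0,0]}
    - {"grip":0,"translation":[0,0,0.004],"twist":[0,0,0]}

```text
clock: 14.22
eef_pos: [0.6196, -0.0588, 0.236]
tool_rot: [-0.071, 0.997, -0.0, 0.005]
ft_force: [2.2, 0.2, 8.6]
grip_width: 0.0127
```

```bash
python3 - <<'E'
from h import *
d=camera("side");w=camera("wrist");s=camera("scene");o=bot.get_obs();print(o["eef_pos"],o["tool_rot"],o["ft_force"],o["ft_torque"])
v=cv2.convertScaleAbs(w["color"][150:360,240:420],alpha=1.8);cv2.imwrite("pics/w12z.png",cv2.resize(v,None,fx=2.8,fy=2.8,interpolation=cv2.INTER_CUBIC))
v=cv2.convertScaleAbs(d["color"][100:170,285:365],alpha=1.8);cv2.imwrite("pics/d12z.png",cv2.resize(v,None,fx=8,fy=8,interpolation=cv2.INTER_CUBIC))
crop(s["color"],225,125,325,225,6,"pics/s12z.png")
E
```

```text
[ 0.61952525 -0.05879108  0.23600566] [-7.13504853e-02  9.97439482e-01 -1.48307838e-04  4.85441719e-03] [2.84566872 0.58791985 8.99538346] [ 0.22800955 -0.51321219 -0.00513666]
```

View pics/d12z.png

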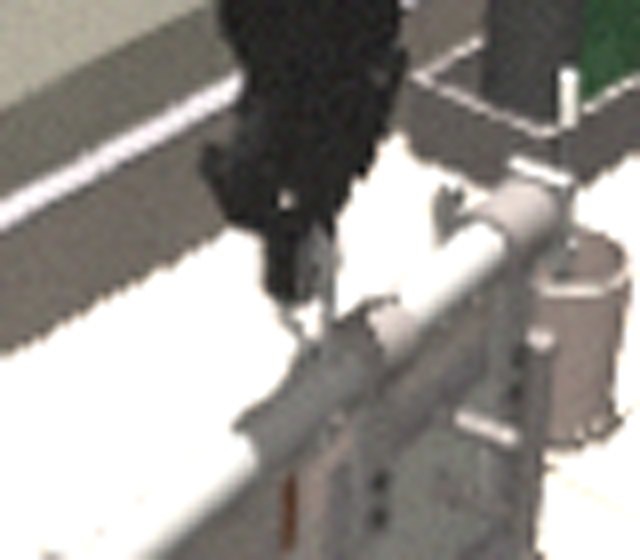

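View pics/w12z.png

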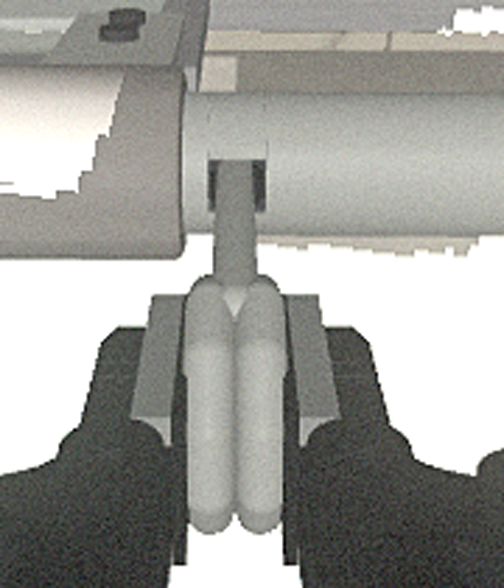

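View pics/s12z.png

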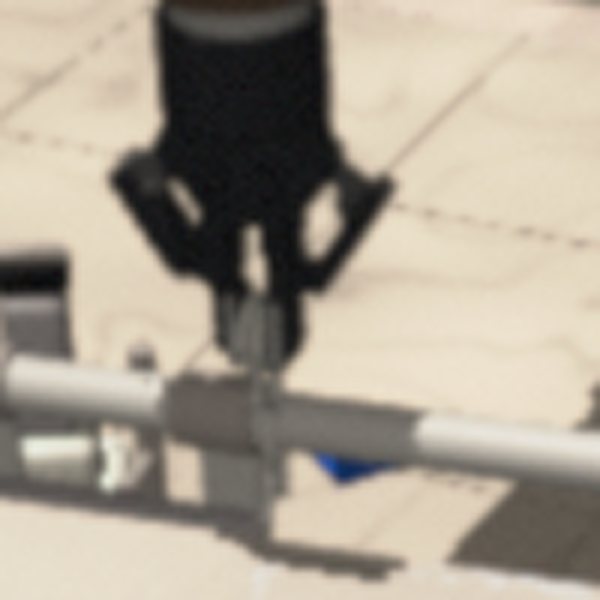

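>>> send_rows:
  deltas:
    - {"grip":0,"translation":[0.001,0,0.004],"twist":[0,0,0]}
    - {"grip":0,"translation":[0.001,0,0.007],"twist":[0,0,0]}
    - {"grip":0,"translation":[0.001,0,0.007],"twist":[0,0,0]}

```text
clock: 14.75
eef_pos: [0.6197, -0.0589, 0.2351]
tool_rot: [-0.071, 0.997, -0.001, 0.009]
ft_force: [-2.3, 1.3, 21.6]
grip_width: 0.0126
```

```bash
python3 - <<'E'
from h import *
o=bot.get_obs();print(o["eef_pos"],o["ft_force"])
tgt(.618,-.0588,.236,188.1)
E
```

```text
[ 0.61965975 -0.05889489  0.23510801] [-2.31090917  1.26776923 21.59668744]
shift [ 0.0016  0.0003 -0.0009] twist [-0.16  1.02  0.09]
```

>>> send_rows:
  deltas:
    - {"grip":0,"translation":[0.0015,0,0],"twist":[0,1,0]}
    - {"grip":0,"translation":[0.0015,0,0],"twist":[0,1,0]}

```text
clock: 15.0
eef_pos: [0.6195, -0.059, 0.2365]
tool_rot: [-0.071, 0.997, -0.001, 0.002]
ft_force: [3.5, 1.3, 8.8]
grip_width: 0.0126
```

```bash
python3 - <<'E'
from h import *
o=bot.get_obs();print(o["eef_pos"],o["ft_force"],o["ft_torque"])
tgt(.618,-.0588,.236,188.1)
E
```

```text
[ 0.61947869 -0.05895627  0.23653809] [3.5382615  1.27742375 8.80606596] [ 0.26719492 -1.00217803 -0.01288675]
shift [0.0014 0.0004 0.0005] twist [-0.18  0.24  0.1 ]
```

>>> send_rows:
  deltas:
    - {"grip":0.3,"translation":[0,0,0],"twist":[0,0,0]}
    - {"grip":0.5,"translation":[0,0,0],"twist":[0,0,0]}
    - {"grip":0.5,"translation":[0,0,0],"twist":[0,0,0]}
    - {"grip":0.5,"translation":[0,0,-0.03],"twist":[0,0,0]}
    - {"grip":0.5,"translation":[0,0,-0.08],"twist":[0,0,0]}

```text
clock: 15.62
eef_pos: [0.6175, -0.0588, 0.3144]
tool_rot: [-0.071, 0.997, -0.001, -0.001]
ft_force: [0.5, 0.2, 0.3]
grip_width: 0.0427
```

```bash
python3 - <<'E'
from h import *
d=camera("side");w=camera("wrist");s=camera("scene");o=bot.get_obs();print(o["eef_pos"],o["ft_force"])
cv2.imwrite("pics/w13.png",w["color"]);cv2.imwrite("pics/d13.png",d["color"]);cv2.imwrite("pics/s13.png",s["color"])
v=cv2.convertScaleAbs(d["color"][100:170,285:365],alpha=1.8);cv2.imwrite("pics/d13z.png",cv2.resize(v,None,fx=8,fy=8,interpolation=cv2.INTER_CUBIC))
crop(s["color"],225,125,325,225,6,"pics/s13z.png")
for z in(.255,.2735): print(proj(d,[.6028+.0149,-.0608+.0021,z]),proj(s,[.6028+.0149,-.0608+.0021,z]),proj(w,[.6028+.0149,-.0608+.0021,z]))
E
```

```text
[ 0.62020918 -0.05896009  0.3195847 ] [-0.0797887   0.18896992 -0.39267695]
[[322.69377909 131.48040928]] [[267.98265406 179.13098825]] [[325.05620095 215.01802077]]
[[322.84086067 126.88475743]] [[267.57643173 173.18244981]] [[325.04539959 226.25963592]]
```

View pics/d13z.png

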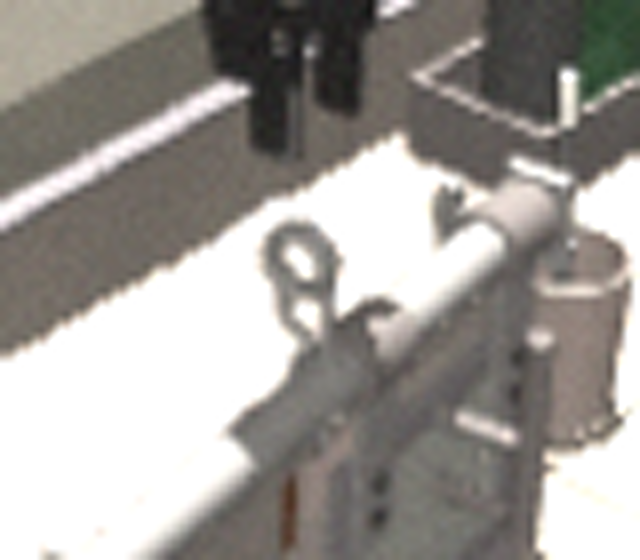

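View pics/w13.png

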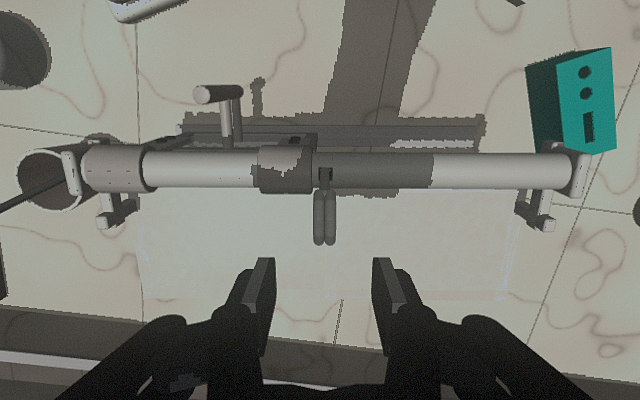

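View pics/s13z.png

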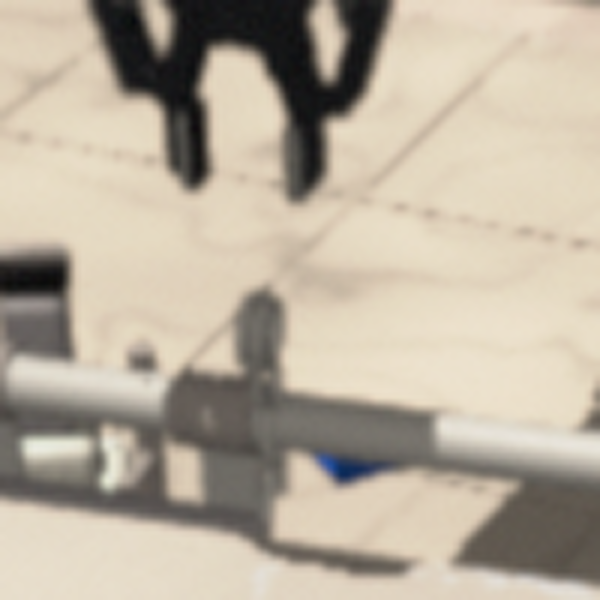

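```bash
python3 - <<'E'
from h import *
np.set_printoptions(precision=4,suppress=True)
d=camera("side");s=camera("scene");w=camera("wrist")
g=cv2.cvtColor(w["color"],cv2.COLOR_BGR2GRAY)
print("ring",tri([s,d],[(267.9,179.6),(322.2,131.8)]),"expected",[.6177,-.0587,.255])
v=cv2.convertScaleAbs(w["color"][140:260,270:390],alpha=1.8);cv2.imwrite("pics/w14z.png",cv2.resize(v,None,fx=5,fy=5,interpolation=cv2.INTER_CUBIC))
c=[.6177,-.0587]
import math
for a in(-.0185,0,.0185): print(proj(w,[c[0]+a*.99,c[1]+a*.141,.255]))
print(proj(w,[.6028,-.0608,.209]))
E
```

```text
ring (array([ 0.619 , -0.058 ,  0.2539]), [np.float64(0.5), np.float64(0.5)]) expected [0.6177, -0.0587, 0.255]
[[324.3765 192.9697]]
[[324.3728 222.0045]]
[[324.3695 249.5362]]
[[324.41   179.2426]]
```

View pics/w14z.png

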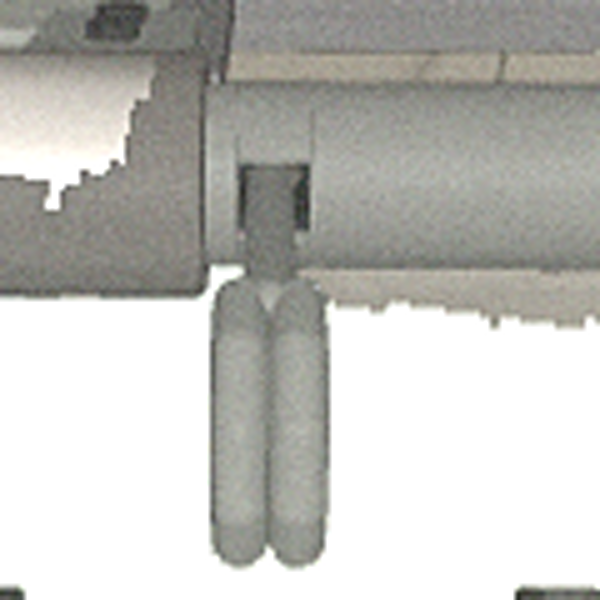

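>>> send_rows:
  deltas:
    - {"grip":0.5,"translation":[0.02,0,-0.05],"twist":[0,0,0]}
    - {"grip":0.5,"translation":[0.05,0,-0.06],"twist":[0,0,0]}
    - {"grip":0.5,"translation":[0.05,0,-0.06],"twist":[0,0,0]}

```text
clock: 16.3
eef_pos: [0.5675, -0.066, 0.3755]
tool_rot: [-0.071, 0.997, -0.001, 0.001]
ft_force: [-0.3, 0.4, 0.3]
grip_width: 0.0425
```

```bash
python3 - <<'E'
from h import *
o=bot.get_obs();print(o["eef_pos"],o["ft_force"],o["clock"])
s=camera("scene");cv2.imwrite("pics/s15.png",s["color"])
E
```

```text
[ 0.5675224  -0.06601113  0.37553735] [-0.3258693   0.41815702  0.29163505] 16.3
```

View pics/s15.png

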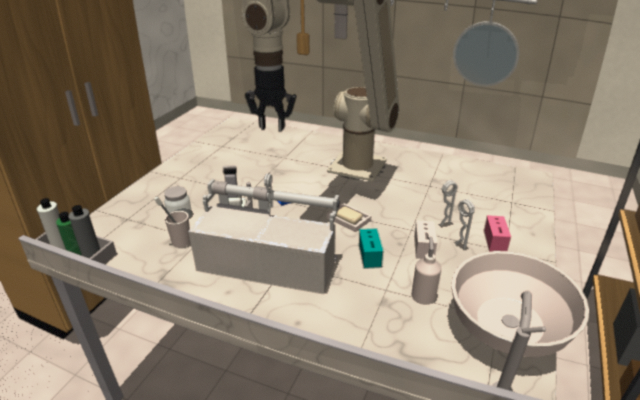

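The clip stands in the rail at (266,185), the stand at (425,238) is empty, and all the bystanders are where they were. I'm handing in.

```bash
python3 -c "
from workcell import bot
print(bot.job_done())"
```

```text
the job is handed in; nothing more can be done
None
```

I slid the guard door shut to its stop. Then I took the small R-clip from the white stand, pushed its straight leg down through the cross-hole and let go of it there. The job was handed in at about 16 s, with the gripper well clear of everything.

**Last checks:**
- **Door:** the nearer sleeve's end face measures about 10 mm from the hole, which is the shut position. The door took about 11 N against its stop without moving further.
- **Clip height:** the coil centre measured (0.619, -0.058, 0.254) against an expected (0.618, -0.059, 0.255) for fully home. The push ended on a firm stop at about 22 N, with the bent leg behind the rail.
- **Clip tilt:** the coil is about 1.5 mm towards the bent leg, which is a lean of roughly 1°.
- **Other things on the ledge:** in the last scene picture none appears to have moved.

**One disagreement:** while the bent leg rode over the rail, the vertical force I read was only about 1–2 N, not the 10–20 N stated. I did not feel a clear snap. That the clip is home rests on the measured height, the firm stop and the pictures; I didn't test it with a pull.

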